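# Cap changeover at the roll-top bins

## Robot

A 7-joint arm with a two-finger parallel gripper is mounted at the origin on the work surface. World frame = base frame: x ahead of the robot, y to its left, z up, the work surface at z = 0. Lengths are in m, angles in rad, forces in N, time in s.
With the tool pointing down it reaches from about 0.425 to 1.025 m from the base axis. Payload 9.4 kg.
Tool frame: the origin (TCP) lies at the very end of the fingers, on their centre line; the grasp point (between the pads) lies 19 mm behind it (manip.hold_point_z is the distance from the TCP to the grasp point, in m); x points along the fingers, z is the direction in which the jaws open and shut, and the axes are right-handed (so a half turn about x gives the same grasp; the last joint's range is limited). The gripper opens to 93 mm and grips with 3 to 60 N. Pads are 15 mm wide; open, the fingers measure 128 mm over their backs; the gripper's body (75 mm by 188 mm) begins 65 mm behind the grasp point.
Start: joints at [-1.238, 0.599, -0.003, 1.599, 0.002, 0.943, -0.08], TCP at [0.289, 0.665, 0.219] pointing down, gripper open.
Joint ranges: [-2.57, 2.57], [-0.35, 1.97], [-1.29, 1.29], [0.11, 2.56], [-1.05, 4.19], [0.11, 1.86], [-2.63, 2.63]. Speed limits (rad/s): [2.22, 2.22, 3.01, 3.01, 3.14, 3.14, 3.14].

## Interface

Orientations are given as a 3x3 rotation matrix whose columns are the frame's x, y, z axes.
In Python, from cell import manip gives the robot as it stands. The module is installed in compiled form; this text tells all that it offers.
- The arm moves only by the tool apply_moves, never from a script. Its arguments are lists of equal length, an entry for each row: "slide": the shift along the tool's x, y, z in m, a list of three; "rot": the turn, a rotation vector about the tool's x, y, z in rad, a list of three. In form: {"slide": [[dx, dy, dz], ...], "rot": [[rx, ry, rz], ...]}. A call has 1 to 10 rows; each row is the pose to reach, as a shift and turn from the pose commanded when the call began, along the tool's axes at that moment; what a row does not reach only later rows make up. A row lasts 1/8 s, in which the tool goes at most 62.5 mm and 10.7 degrees, less where a joint would pass 70% of its speed; a pose out of reach is approached as far as the arm can. A call with a gripper value outside its range is refused whole. "hand" is the opening in per cent of the stroke, from 0 (shut) to 100 (fully open), set as the call begins (left out, the last holds). The fingers move at their own pace and stop on an object; "newtons" is the grip in N (left out, the last holds). Time passes only in rows, so rows that repeat a pose let the fingers close. It gives the time, the measured TCP pose, the force and the opening at its end, in the units of the state.
- manip.sense(): the state, without advancing time (a new reading comes with each control period).
- manip.capture(name): name is "scene" or "top" or "wrist"; returns a dict with "img" (400x640x3 uint8, blue, green, red), "fov_y" (degrees; the focal length in pixels is half the picture's height over the tangent of half this angle, whatever the lens; pixels are square), "cx", "cy" (the principal point, pixels), "rvec" (rotation vector, rad) and "tvec" (3), from world to camera coordinates, as OpenCV has them; the wrist camera has in their place "tool_from_camera" (4x4, takes a point from camera to tool coordinates, whose origin is the TCP and whose axes are the tool frame's). Camera axes: x right, y down, z forward; pixel columns grow to the right and rows downward; lengths in m; the calibration is good to about 2 mm. The wrist camera is an equidistant fisheye: a pixel r from the principal point sees the ray r / f radians off the axis. A picture is of the moment at which its call begins: read the wrist's pose just before it. There is no depth.
- manip.finish_job(): hands the job in, once; it reports no verdict.
Trained networks look in the newest picture that a camera, given by its name, has taken for a name from the list of things; names that differ only in an ending like _2 or _b are one class to them, and where a whole thing is asked for, a point or a joint stands for the part that bears it (a point fixed in the world has none). Each returns a list of dicts, best first, with "p" (0 to 1); they miss things now and then, are a little off and sometimes report something else, mostly with a low value. They report only what shows in the picture. A call takes as long as a camera call.
- manip.regions_of(thing, camera): "mask" (400x640 bool, what is visible of it) and "at" ([column, row] in pixels, amid what is visible of it).
The state is a dict: "t": time; "joints": joint angles; "qvel": joint speeds; "effort": joint torques, N m; "position": TCP position; "tcp_rot": TCP orientation; "ft_force": force on the tool from outside, world axes, zero at the start; "torque": the same for the moment, N m; "opening": opening from 0.0 (shut) to 1.0 (fully open).
Only numpy, scipy, OpenCV 4.12 (cv2) and the standard library are available. Lean on these libraries where they do the work, as an engineer would, in place of code of your own. Each camera call takes 0.05 s, during which the arm holds its last target. There are 200 camera calls.

## Task

The capping line is changing over from orange caps to blue ones. Roll the cover of the blue cap bin fully open and roll the cover of the orange cap bin fully shut, then let go of both.

Things in the scene. Friction and masses are not known exactly. Their poses are not given: they have to be found in the camera images.
- blue_bin: roll-top bin fixed to the bench, with blue grip, blue caps, blue band on the hood; the other is alike but for colour. 284 (x) x 200 (y) x 202 mm high: tray, half-disc cheeks (radius 142), rear hood, slatted cover in front (radius 129) that rolls back under the hood. Origin: centre of the underside; -x is the front, facing the robot; z up. The cover turns about an axis along y, 60 above the origin
- blue_cover (a joint): blue cover, q in rad: 0 fully shut (stop), 1.25 fully open (stop). Needs 4 to 7 N at the grip, stays where left. Grip: blue round bar along the bin's y, 36 mm long, 22 thick, on a 12 mm stem; centre in the bin's frame x = -175 cos(q+0.262), y = 0, z = 60 + 175 sin(q+0.262) mm. Pinch its two flat ends from above (fingers closing along bin y); it pivots in the fingers along its arc
- orange_bin: roll-top bin fixed to the bench, with orange grip, orange caps, orange band on the hood; the other is alike but for colour. 284 (x) x 200 (y) x 202 mm high: tray, half-disc cheeks (radius 142), rear hood, slatted cover in front (radius 129) that rolls back under the hood. Origin: centre of the underside; -x is the front, facing the robot; z up. The cover turns about an axis along y, 60 above the origin
- orange_cover (a joint): orange cover, q in rad: 0 fully shut (stop), 1.25 fully open (stop). Needs 4 to 7 N at the grip, stays where left. Grip: orange round bar along the bin's y, 36 mm long, 22 thick, on a 12 mm stem; centre in the bin's frame x = -175 cos(q+0.262), y = 0, z = 60 + 175 sin(q+0.262) mm. Pinch its two flat ends from above (fingers closing along bin y); it pivots in the fingers along its arc

How it is judged:
By the outcome, as a careful person would: the job done as asked, in the order asked, and still so for the second after the job is handed in, with the robot touching nothing.
It also fails if it takes over 50 s, if anything falls off the work surface, if the arm or the gripper's body presses on something with over 40 N, if the wrist force passes 120 N, or if a joint passes its speed limit or range.

## Working session

There is one attempt and no reset: what is moved stays moved. The work goes in short steps, Python scripts to look and compute and a tool call to move; the robot and the scene stay as the last step left them, time stands still between calls to the robot, and variables do not carry over. Pictures are saved under pics/ and viewed, about 8 in all and at most 12, crops included, and the job is handed in when it is done.

Besides the shell and the picture viewer there is one more tool, called by a JSON object that holds its "op" and its "data", one argument or row to a line. apply_moves: Moves the arm, as the interface text tells. Its arguments: {"type":"object","properties":{"slide":{"type":"array"},"rot":{"type":"array"},"hand":{"type":"number"},"newtons":{"type":"number"}},"required":["slide","rot"]}

```bash
mkdir -p pics; cat > h.py <<'E'
import numpy as np, cv2
from cell import manip
def ray(c,px):
    f=200/np.tan(np.radians(c["fov_y"])/2)
    R=cv2.Rodrigues(np.array(c["rvec"],float))[0];t=np.array(c["tvec"],float).ravel()
    d=R.T@np.array([(px[0]-c["cx"])/f,(px[1]-c["cy"])/f,1]);return -R.T@t,d/np.linalg.norm(d)
def proj(c,P):
    f=200/np.tan(np.radians(c["fov_y"])/2)
    R=cv2.Rodrigues(np.array(c["rvec"],float))[0];t=np.array(c["tvec"],float).ravel()
    q=np.atleast_2d(P)@R.T+t;return q[:,:2]/q[:,2:]*f+[c["cx"],c["cy"]]
def tri(rs):
    A=sum(np.eye(3)-np.outer(d,d) for o,d in rs);b=sum((np.eye(3)-np.outer(d,d))@o for o,d in rs)
    P=np.linalg.solve(A,b);return P,[np.linalg.norm(np.cross(P-o,d)) for o,d in rs]
E
python3 - <<'E'
from h import *
s=manip.sense();print(s["position"],s["tcp_rot"],s["t"],s["opening"],manip.hold_point_z)
C={}
for n in("scene","top"):
    c=C[n]=manip.capture(n);cv2.imwrite(f"pics/{n}0.png",c["img"])
    print(n,c["fov_y"],ray(c,(c["cx"],c["cy"])))
    for t in("blue_bin","orange_bin","blue_cover","orange_cover"):
        for r in manip.regions_of(t,n)[:3]: print(t,r["p"],r["at"],r["mask"].sum())
E
```

```text
[0.28866838 0.66454857 0.21778182] [[-4.78311860e-04 -9.17233306e-01  3.98350139e-01]
 [-1.39969722e-03  3.98350408e-01  9.17232246e-01]
 [-9.99998906e-01 -1.18846522e-04 -1.47438464e-03]] 0.0 0.9995326862842522 0.0188
scene 52.877485351973014 (array([ 0.43065108, -0.07628553,  0.67097013]), array([ 0.32160673,  0.15117968, -0.9347266 ]))
blue_bin 0.9 [451.6, 295.4] 34761
orange_bin 0.79 [190.2, 149.2] 29501
blue_cover 0.91 [446.3, 308.0] 16001
blue_cover 0.34 [188.7, 148.2] 29566
orange_cover 0.6 [160.8, 147.1] 9976
top 51.27529976229748 (array([ 0.57004268, -0.01340456,  0.85554293]), array([ 0.06453991,  0.02118549, -0.99769022]))
blue_bin 0.55 [431.5, 206.2] 20584
orange_bin 0.98 [190.4, 195.8] 20865
blue_cover 0.84 [441.3, 232.7] 7711
orange_cover 0.6 [171.2, 222.1] 7184
orange_cover 0.5 [429.3, 205.4] 20407
```

```bash
python3 -c "
import cv2,numpy as np
cv2.imwrite('pics/both.png',np.vstack([cv2.imread('pics/scene0.png')[:,:],cv2.imread('pics/top0.png')])[:, :])" ; python3 -c "
import cv2;a=cv2.imread('pics/both.png');print(a.shape)"
```

```text
(800, 640, 3)
```

View pics/scene0.png

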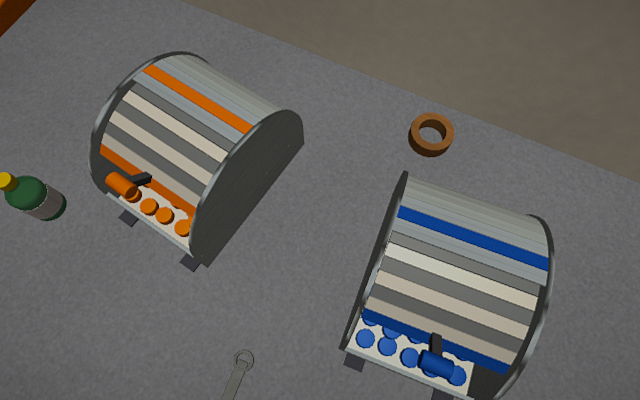

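View pics/top0.png

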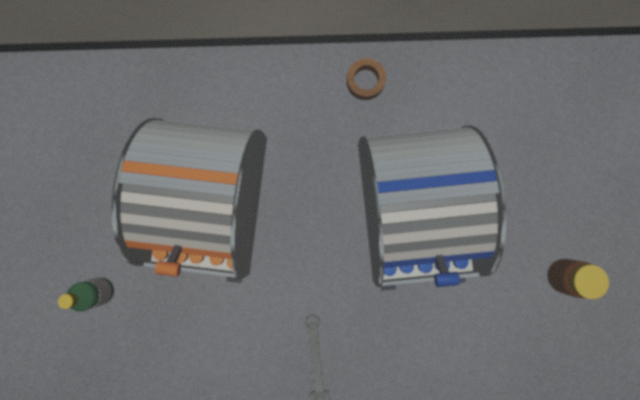

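Both covers are part open. The blue grip is at scene (437,363) and top (447,280); the orange grip is at scene (122,186) and top (168,268). I'll crop these for precise pixels.

```bash
python3 - <<'E'
import cv2,numpy as np
S=cv2.imread('pics/scene0.png');T=cv2.imread('pics/top0.png')
def crop(I,x,y):
    c=cv2.resize(I[y:y+60,x:x+80],(400,300),interpolation=cv2.INTER_CUBIC)
    for k in range(10,80,10): cv2.putText(c,str(x+k),(k*5-8,8),0,.3,(0,255,255));cv2.line(c,(k*5,10),(k*5,16),(0,255,255))
    for k in range(10,60,10): cv2.putText(c,str(y+k),(0,k*5+3),0,.3,(0,255,255));cv2.line(c,(22,k*5),(28,k*5),(0,255,255))
    return c
cv2.imwrite('pics/g.png',np.vstack([np.hstack([crop(S,400,335),crop(S,85,160)]),np.hstack([crop(T,410,245),crop(T,130,235)])]))
E
```

```text
(no output)
```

View pics/g.png

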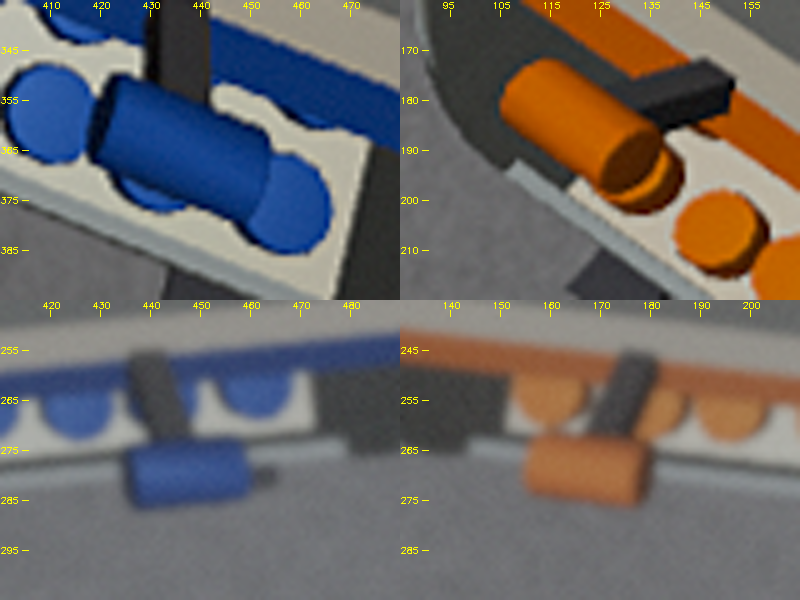

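```bash
cat > fit.py <<'E'
from h import *
from scipy.optimize import least_squares
import pickle
def world(p,P):
    c,s=np.cos(p[2]),np.sin(p[2]);return np.array(P)@np.array([[c,s,0],[-s,c,0],[0,0,1]])+[p[0],p[1],0]
def grip(p,dy=0):
    a=p[3]+.262;return world(p,[-.175*np.cos(a),dy,.06+.175*np.sin(a)])
if __name__=="__main__":
    C={n:manip.capture(n) for n in("scene","top")}
    D={"blue":(dict(scene=[(420.4,357.4),(452.2,370.6)],top=[(437,280.4),(459.8,278.8)]),dict(scene=[(400,217),(547,270)],top=[(379,192),(497,182)]),[.75,-.25,0]),
     "orange":(dict(scene=[(110,177),(131.4,192.6)],top=[(155.6,268.4),(179,270)]),dict(scene=[(144,73),(247,133)],top=[(122,172),(237,183)]),[.75,.25,0])}
    out={}
    for k,(g,b,x0) in D.items():
        def res(p,parts=False):
            r=[]
            G=np.array([grip(p,.018),grip(p,-.018)])
            B=np.array([world(p,[-p[6]*np.cos(p[4]),s*p[5],.06+p[6]*np.sin(p[4])]) for s in(1,-1)])
            for n,c in C.items(): r+=list((proj(c,G)-g[n]).ravel())+list((proj(c,B)-b[n]).ravel()*.7)
            return np.array(r+[(p[6]-.138)/.003])
        s=least_squares(res,x0+[.5,1.4,.1,.138],loss="soft_l1")
        out[k]=s.x;print(k,s.x.round(4),"grip",grip(s.x).round(4),"rms",np.sqrt((s.fun**2).mean()).round(2),res(s.x).round(1))
        print(" tri",[tri([ray(C[n],g[n][i]) for n in C])[0].round(4) for i in(0,1)])
    pickle.dump(out,open("fit.pkl","wb"))
E
python3 fit.py
```

```text
blue [ 0.5956 -0.1911  0.0753  0.5603  1.7737  0.0918  0.1383] grip [ 0.4769 -0.2     0.1882] rms 0.45 [ 0.5  0.2 -0.  -0.1 -0.5 -0.5 -0.2  0.6 -0.4  0.3 -0.3 -0.2  1.2  0.2
 -0.  -0.7  0.1]
 tri [array([ 0.4757, -0.1825,  0.1864]), array([ 0.478 , -0.2179,  0.1892])]
orange [ 0.6172  0.229  -0.1228  0.5707  1.8007  0.0931  0.1355] grip [0.5003 0.2434 0.1895] rms 0.72 [ 0.1  0.1 -0.6 -1.4 -0.5 -1.  -0.2  0.4  1.7 -0.   0.4  0.8  0.5 -0.4
 -0.5  0.  -0.8]
 tri [array([0.5027, 0.265 , 0.1855]), array([0.4982, 0.2299, 0.1794])]
```

```bash
cat > go.py <<'E'
from fit import *
from scipy.spatial.transform import Rotation as Ro
F=pickle.load(open("fit.pkl","rb"))
def rel(P,yaw):
    s=manip.sense();R=np.array(s["tcp_rot"]);z=np.array([-np.sin(yaw),np.cos(yaw),0]);x=np.array([0,0,-1.])
    T=np.column_stack([x,np.cross(z,x),z])
    return (R.T@(np.array(P)-s["position"])).round(4).tolist(),Ro.from_matrix(R.T@T).as_rotvec().round(4).tolist()
def tcp(k,q,up=0):
    p=F[k].copy();p[3]=q;return grip(p)+[0,0,up-manip.hold_point_z]
E
python3 - <<'E'
from go import *
s=manip.sense()
y=F["blue"][2];print(rel(s["position"]+[0,0,.14],y),rel([.48,.3,.36],y),rel([.48,0,.36],y),rel(tcp("blue",F["blue"][3],.13),y))
E
```

```text
([-0.14, -0.0, 0.0], [-0.485, 0.0, 0.0001]) ([-0.1414, -0.3207, -0.2586], [-0.485, 0.0, 0.0001]) ([-0.1414, -0.4402, -0.5338], [-0.485, 0.0, 0.0001]) ([-0.0808, -0.517, -0.7185], [-0.485, 0.0, 0.0001])
```

{"op": "apply_moves", "data": {
  "slide": [
    [-0.06,0,0],
    [-0.12,0,0],
    [-0.14,-0.03,-0.03],
    [-0.14,-0.32,-0.26],
    [-0.14,-0.32,-0.26],
    [-0.14,-0.32,-0.26],
    [-0.14,-0.32,-0.26],
    [-0.14,-0.32,-0.26],
    [-0.14,-0.32,-0.26],
    [-0.14,-0.32,-0.26]
  ],
  "rot": [
    [0,0,0],
    [0,0,0],
    [-0.1,0,0],
    [-0.15,0,0],
    [-0.2,0,0],
    [-0.25,0,0],
    [-0.3,0,0],
    [-0.35,0,0],
    [-0.4,0,0],
    [-0.485,0,0]
  ],
  "hand": 100
}}

```text
t: 1.85
position: [0.4813, 0.2939, 0.3591]
tcp_rot: [[0.002, -0.998, -0.07], [-0.001, -0.07, 0.998], [-1.0, -0.001, -0.001]]
ft_force: [0.1, 1.0, -0.2]
opening: 1.001
```

```bash
python3 - <<'E'
from go import *
s=manip.sense();print(s["position"],s["joints"])
y=F["blue"][2];print(rel([.48,0,.36],y),rel(tcp("blue",F["blue"][3],.13),y))
E
```

```text
[0.48128155 0.29391958 0.35911139] [-0.64305194  0.26791972 -0.00912446  1.79495983  0.00497391  1.07833003
  0.98636455]
([-0.0005, 0.0218, -0.2931], [-0.0055, -0.0014, 0.0014]) ([0.0603, 0.0389, -0.4923], [-0.0055, -0.0014, 0.0014])
```

{"op": "apply_moves", "data": {
  "slide": [
    [0,0.02,-0.06],
    [0,0.02,-0.12],
    [0,0.02,-0.18],
    [0,0.02,-0.24],
    [0,0.02,-0.3],
    [0,0.03,-0.36],
    [0,0.035,-0.42],
    [0.03,0.039,-0.47],
    [0.06,0.039,-0.492],
    [0.06,0.039,-0.492]
  ],
  "rot": [
    [-0.006,0,0],
    [-0.006,0,0],
    [-0.006,0,0],
    [-0.006,0,0],
    [-0.006,0,0],
    [-0.006,0,0],
    [-0.006,0,0],
    [-0.006,0,0],
    [-0.006,0,0],
    [-0.006,0,0]
  ]
}}

```text
t: 3.1
position: [0.4756, -0.1957, 0.2972]
tcp_rot: [[-0.003, -0.997, -0.078], [0.0, -0.078, 0.997], [-1.0, 0.003, 0.001]]
ft_force: [-0.2, 0.6, -0.0]
opening: 0.996
```

```bash
cat >> go.py <<'E'
def wproj(c,s,P):
    M=np.linalg.inv(np.array(c["tool_from_camera"]));f=200/np.tan(np.radians(c["fov_y"])/2)
    q=np.array(s["tcp_rot"]).T@(np.array(P)-s["position"]);q=M[:3,:3]@q+M[:3,3]
    th=np.arctan2(np.hypot(q[0],q[1]),q[2]);u=q[:2]/np.hypot(q[0],q[1])
    return u*f*th+[c["cx"],c["cy"]]
def look(k,name,q=None):
    s=manip.sense();c=manip.capture("wrist");I=c["img"].copy();p=F[k].copy()
    if q is not None:p[3]=q
    for d in(.018,0,-.018):
        u=wproj(c,s,grip(p,d));print(u.round(1));cv2.circle(I,tuple(int(v) for v in u.round()),2,(0,255,0),-1)
    cv2.imwrite(f"pics/{name}.png",I)
E
python3 - <<'E'
from go import *
s=manip.sense();print(s["position"],s["joints"],s["t"])
y=F["blue"][2];print(rel(tcp("blue",F["blue"][3]),y));look("blue","w1")
E
```

```text
[ 0.47561326 -0.19571826  0.29715072] [ 0.05959584  0.25973108  0.27974774  1.9915519  -0.08921105  0.90519917
  2.0347753 ] 3.1
([0.1277, -0.0013, -0.0045], [0.0028, 0.0005, -0.0033])
[338.5 197.9]
[318.8 197.8]
[299.2 197.7]
```

View pics/w1.png

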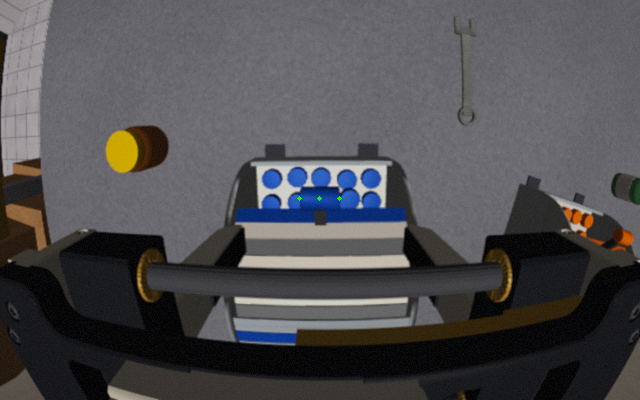

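The predicted grip points land on the blue bar at (319,198). Descending.

{"op": "apply_moves", "data": {
  "slide": [
    [0.05,-0.001,-0.004],
    [0.09,-0.001,-0.004],
    [0.115,-0.001,-0.004],
    [0.128,-0.001,-0.004],
    [0.128,-0.001,-0.004]
  ],
  "rot": [
    [0.003,0,-0.003],
    [0.003,0,-0.003],
    [0.003,0,-0.003],
    [0.003,0,-0.003],
    [0.003,0,-0.003]
  ]
}}

```text
t: 3.78
position: [0.4787, -0.1977, 0.171]
tcp_rot: [[0.003, -0.997, -0.079], [0.001, -0.079, 0.997], [-1.0, -0.003, 0.0]]
ft_force: [0.0, -0.5, 0.8]
opening: 1.0
```

{"op": "apply_moves", "data": {
  "slide": [
    [0,0,0],
    [0,0,0],
    [0,0,0],
    [0,0,0],
    [0,0,0],
    [0,0,0]
  ],
  "rot": [
    [0,0,0],
    [0,0,0],
    [0,0,0],
    [0,0,0],
    [0,0,0],
    [0,0,0]
  ],
  "hand": 0,
  "newtons": 40
}}

```text
t: 4.53
position: [0.4782, -0.1987, 0.1706]
tcp_rot: [[0.003, -0.997, -0.078], [-0.0, -0.078, 0.997], [-1.0, -0.003, -0.0]]
ft_force: [-0.7, -16.8, -3.5]
opening: 0.407
```

```bash
python3 - <<'E'
from go import *
y=F["blue"][2];q0=F["blue"][3]
s=manip.sense();g=s["position"]+np.array(s["tcp_rot"])[:,0]*-manip.hold_point_z
print(s["opening"]*93,g,grip(F["blue"]))
for q in np.append(np.linspace(q0,1.25,9)[1:],1.27): print(q.round(3),rel(s["position"]+tcp("blue",q)-tcp("blue",q0),y))
E
```

```text
37.81165809680871 [ 0.47818944 -0.19870291  0.18943858] [ 0.47685388 -0.20002057  0.18821937]
0.646 ([-0.0097, -0.0115, -0.0], [0.003, -0.0005, 0.0032])
0.733 ([-0.0185, -0.0238, -0.0001], [0.003, -0.0005, 0.0032])
0.819 ([-0.0261, -0.0368, -0.0001], [0.003, -0.0005, 0.0032])
0.905 ([-0.0326, -0.0505, -0.0002], [0.003, -0.0005, 0.0032])
0.991 ([-0.0378, -0.0646, -0.0002], [0.003, -0.0005, 0.0032])
1.078 ([-0.0419, -0.0791, -0.0003], [0.003, -0.0005, 0.0032])
1.164 ([-0.0446, -0.094, -0.0003], [0.003, -0.0005, 0.0032])
1.25 ([-0.0461, -0.109, -0.0003], [0.003, -0.0005, 0.0032])
1.27 ([-0.0463, -0.1125, -0.0004], [0.003, -0.0005, 0.0032])
```

{"op": "apply_moves", "data": {
  "slide": [
    [-0.005,-0.006,-0.002],
    [-0.0097,-0.0115,-0.002],
    [-0.0185,-0.0238,-0.002],
    [-0.0261,-0.0368,-0.002],
    [-0.0326,-0.0505,-0.002],
    [-0.0378,-0.0646,-0.002]
  ],
  "rot": [
    [0,0,0],
    [0,0,0],
    [0,0,0],
    [0,0,0],
    [0,0,0],
    [0,0,0]
  ]
}}

```text
t: 5.28
position: [0.5425, -0.1944, 0.2092]
tcp_rot: [[0.001, -0.997, -0.079], [0.002, -0.079, 0.997], [-1.0, -0.001, 0.001]]
ft_force: [-5.2, 2.7, -6.7]
opening: 0.381
```

```bash
python3 - <<'E'
from go import *
s=manip.sense();y=F["blue"][2];print(s["ft_force"],s["opening"],(s["position"]-tcp("blue",.991)).round(4))
for q in [1.078,1.164,1.25,1.27,1.29]: print(q,rel(s["position"]+tcp("blue",q)-tcp("blue",.991),y))
E
```

```text
[-5.22556583  2.74016638 -6.73986032] 0.38104093774358044 [0.0014 0.0008 0.0017]
1.078 ([-0.0041, -0.0147, -0.0], [0.0034, 0.0014, 0.001])
1.164 ([-0.0069, -0.0294, -0.0001], [0.0034, 0.0014, 0.001])
1.25 ([-0.0084, -0.0444, -0.0001], [0.0034, 0.0014, 0.001])
1.27 ([-0.0086, -0.0479, -0.0002], [0.0034, 0.0014, 0.001])
1.29 ([-0.0087, -0.0514, -0.0002], [0.0034, 0.0014, 0.001])
```

{"op": "apply_moves", "data": {
  "slide": [
    [-0.0041,-0.0147,0],
    [-0.0069,-0.0294,0],
    [-0.0082,-0.041,0],
    [-0.0084,-0.0444,0],
    [-0.0084,-0.0444,0]
  ],
  "rot": [
    [0,0,0],
    [0,0,0],
    [0,0,0],
    [0,0,0],
    [0,0,0]
  ]
}}

```text
t: 5.9
position: [0.5884, -0.1906, 0.2184]
tcp_rot: [[0.004, -0.997, -0.079], [0.001, -0.079, 0.997], [-1.0, -0.005, 0.001]]
ft_force: [-2.6, 4.9, 0.5]
opening: 0.387
```

{"op": "apply_moves", "data": {
  "slide": [
    [0,-0.002,0],
    [0,-0.004,0],
    [0,-0.004,0]
  ],
  "rot": [
    [0,0,0],
    [0,0,0],
    [0,0,0]
  ]
}}

```text
t: 6.28
position: [0.5919, -0.1903, 0.2186]
tcp_rot: [[0.004, -0.997, -0.079], [0.002, -0.079, 0.997], [-1.0, -0.004, 0.001]]
ft_force: [-5.1, 4.5, 3.5]
opening: 0.386
```

{"op": "apply_moves", "data": {
  "slide": [
    [0,-0.002,0],
    [0,-0.004,0],
    [0,-0.004,0]
  ],
  "rot": [
    [0,0,0],
    [0,0,0],
    [0,0,0]
  ]
}}

```text
t: 6.65
position: [0.5961, -0.19, 0.2188]
tcp_rot: [[0.004, -0.997, -0.079], [0.001, -0.079, 0.997], [-1.0, -0.004, 0.001]]
ft_force: [-6.0, 4.3, 3.5]
opening: 0.382
```

{"op": "apply_moves", "data": {
  "slide": [
    [0,-0.002,0],
    [0,-0.004,0],
    [0,-0.004,0]
  ],
  "rot": [
    [0,0,0],
    [0,0,0],
    [0,0,0]
  ]
}}

```text
t: 7.02
position: [0.5981, -0.1897, 0.2188]
tcp_rot: [[0.001, -0.997, -0.079], [0.002, -0.079, 0.997], [-1.0, -0.001, 0.002]]
ft_force: [-11.1, 4.3, 9.8]
opening: 0.381
```

{"op": "apply_moves", "data": {
  "slide": [
    [0,-0.002,0],
    [0,-0.004,0],
    [0,-0.004,0]
  ],
  "rot": [
    [0,0,0],
    [0,0,0],
    [0,0,0]
  ]
}}

```text
t: 7.4
position: [0.5982, -0.1897, 0.2187]
tcp_rot: [[-0.006, -0.997, -0.078], [0.003, -0.078, 0.997], [-1.0, 0.006, 0.004]]
ft_force: [-23.7, 5.9, 18.9]
opening: 0.381
```

```bash
python3 - <<'E'
from go import *
s=manip.sense();print((s["position"]-tcp("blue",1.25)).round(4))
look("blue","w2",1.25)
E
```

```text
[0.0128 0.0021 0.0028]
[356.3 228.7]
[321.3 228.8]
[286.3 228.5]
```

View pics/w2.png

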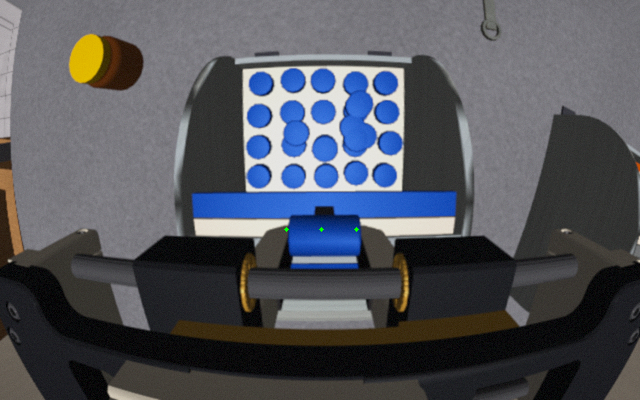

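The cover is at its stop: the position held still while the force rose to 24 N, and the bin looks open with the bar at about (323,235). I'll relax the push, release and rise.

{"op": "apply_moves", "data": {
  "slide": [
    [0,0.003,0],
    [0,0.004,0]
  ],
  "rot": [
    [0,0,0],
    [0,0,0]
  ]
}}

```text
t: 7.7
position: [0.5981, -0.1898, 0.2188]
tcp_rot: [[0.002, -0.997, -0.079], [0.002, -0.079, 0.997], [-1.0, -0.002, 0.002]]
ft_force: [-9.6, 4.8, 5.6]
opening: 0.382
```

{"op": "apply_moves", "data": {
  "slide": [
    [0,0,0],
    [0,0,0],
    [0,0,0],
    [0,0,0],
    [0,0,0],
    [-0.03,0,0],
    [-0.08,0,0],
    [-0.13,0,0],
    [-0.13,0,0]
  ],
  "rot": [
    [0,0,0],
    [0,0,0],
    [0,0,0],
    [0,0,0],
    [0,0,0],
    [0,0,0],
    [0,0,0],
    [0,0,0],
    [0,0,0]
  ],
  "hand": 100
}}

```text
t: 8.82
position: [0.6, -0.1919, 0.3513]
tcp_rot: [[0.01, -0.997, -0.078], [-0.001, -0.078, 0.997], [-1.0, -0.01, -0.002]]
ft_force: [-0.7, 0.3, -0.4]
opening: 1.002
```

```bash
python3 - <<'E'
from go import *
c=manip.capture("top");cv2.imwrite("pics/top1.png",c["img"])
y=F["orange"][2];q=F["orange"][3]
print(F["orange"],tcp("orange",q),rel([.52,0,.35],y),rel(tcp("orange",q,.15),y))
E
```

```text
[ 0.6171958   0.22898038 -0.12280009  0.57065487  1.80072903  0.09307487
  0.13549345] [0.50032259 0.243405   0.17065108] ([-0.0017, 0.0639, 0.1969], [0.2009, -0.0002, 0.0065]) ([0.0274, 0.0647, 0.4411], [0.2009, -0.0002, 0.0065])
```

{"op": "apply_moves", "data": {
  "slide": [
    [0,0.02,0.06],
    [0,0.04,0.12],
    [0,0.06,0.18],
    [0,0.064,0.24],
    [0,0.065,0.3],
    [0,0.065,0.36],
    [0.01,0.065,0.41],
    [0.027,0.065,0.441],
    [0.027,0.065,0.441]
  ],
  "rot": [
    [0.03,0,0],
    [0.06,0,0],
    [0.09,0,0],
    [0.12,0,0],
    [0.15,0,0],
    [0.2,0,0],
    [0.2,0,0.005],
    [0.2,0,0.006],
    [0.2,0,0.006]
  ]
}}

```text
t: 10.0
position: [0.4974, 0.2458, 0.3172]
tcp_rot: [[-0.007, -0.993, 0.117], [-0.002, 0.117, 0.993], [-1.0, 0.007, -0.002]]
ft_force: [0.5, -0.4, 0.1]
opening: 0.998
```

```bash
python3 - <<'E'
from go import *
s=manip.sense();print(s["position"],s["joints"],s["ft_force"])
y=F["orange"][2];q=F["orange"][3];print(rel(tcp("orange",q),y));look("orange","w3")
a=cv2.imread("pics/w3.png");b=cv2.imread("pics/top1.png")
cv2.imwrite("pics/m.png",np.vstack([cv2.resize(a[100:280,200:440],(720,540))[:400],cv2.resize(b[100:300,340:540],(200,200)).repeat(1,0) if 0 else np.hstack([b[100:300,340:540],b[100:300,90:290],np.zeros((200,320,3),np.uint8)])]))
E
```

```text
[0.49741545 0.24581594 0.31718704] [-0.6691394   0.29331873  0.14384241  1.87481563 -0.05261831  0.98393833
  0.95163837] [ 0.51689115 -0.40150537  0.09488109]
([0.1465, -0.0042, -0.0017], [0.0056, -0.0024, -0.007])
[340.5 196.1]
[322. 196.]
[303.6 195.9]
```

View pics/m.png

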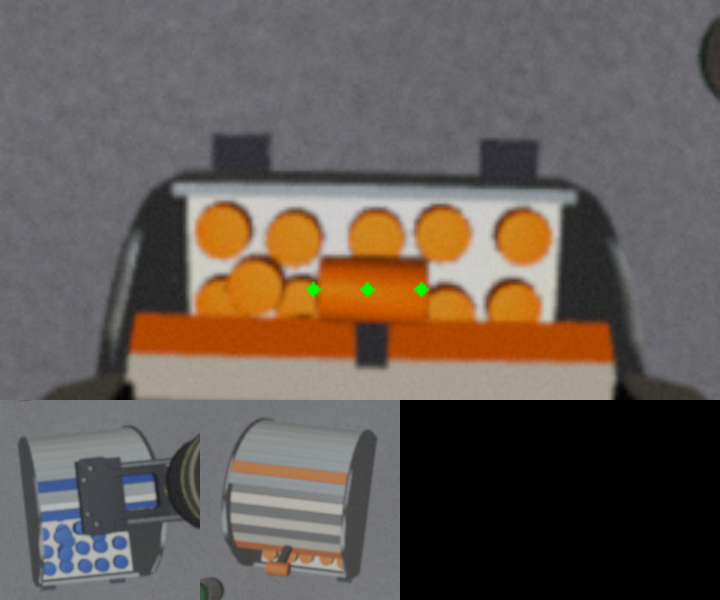

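The orange bar matches to about 2 mm in y. The blue cover is still open. Descending.

{"op": "apply_moves", "data": {
  "slide": [
    [0.05,-0.004,0.0005],
    [0.1,-0.004,0.0005],
    [0.13,-0.004,0.0005],
    [0.149,-0.004,0.0005],
    [0.149,-0.004,0.0005]
  ],
  "rot": [
    [0.005,-0.002,-0.007],
    [0.005,-0.002,-0.007],
    [0.005,-0.002,-0.007],
    [0.005,-0.002,-0.007],
    [0.005,-0.002,-0.007]
  ]
}}

```text
t: 10.68
position: [0.5025, 0.2417, 0.1699]
tcp_rot: [[0.002, -0.992, 0.128], [-0.001, 0.128, 0.992], [-1.0, -0.002, -0.0]]
ft_force: [-0.1, -0.3, 0.2]
opening: 0.998
```

{"op": "apply_moves", "data": {
  "slide": [
    [0,0,0],
    [0,0,0],
    [0,0,0],
    [0,0,0],
    [0,0,0],
    [0,0,0]
  ],
  "rot": [
    [0,0,0],
    [0,0,0],
    [0,0,0],
    [0,0,0],
    [0,0,0],
    [0,0,0]
  ],
  "hand": 0,
  "newtons": 40
}}

```text
t: 11.42
position: [0.5029, 0.2438, 0.171]
tcp_rot: [[0.004, -0.992, 0.126], [0.002, 0.126, 0.992], [-1.0, -0.004, 0.002]]
ft_force: [0.1, 8.7, -2.0]
opening: 0.404
```

```bash
python3 - <<'E'
from go import *
y=F["orange"][2];s=manip.sense();print((s["position"]-tcp("orange",F["orange"][3])).round(4))
for q0 in (.54,):
  for q in np.linspace(q0,0,9)[1:]: print(q.round(3),rel(s["position"]+tcp("orange",q)-tcp("orange",q0),y))
E
```

```text
[0.0026 0.0004 0.0004]
0.473 ([0.0085, 0.0082, -0.0001], [-0.004, 0.0022, 0.0042])
0.405 ([0.0175, 0.0159, -0.0001], [-0.004, 0.0022, 0.0042])
0.338 ([0.0269, 0.0229, -0.0002], [-0.004, 0.0022, 0.0042])
0.27 ([0.0369, 0.0293, -0.0002], [-0.004, 0.0022, 0.0042])
0.202 ([0.0472, 0.035, -0.0002], [-0.004, 0.0022, 0.0042])
0.135 ([0.058, 0.04, -0.0003], [-0.004, 0.0022, 0.0042])
0.068 ([0.069, 0.0442, -0.0003], [-0.004, 0.0022, 0.0042])
0.0 ([0.0803, 0.0477, -0.0004], [-0.004, 0.0022, 0.0042])
```

{"op": "apply_moves", "data": {
  "slide": [
    [0.004,0.004,0.001],
    [0.0085,0.0082,0.001],
    [0.0175,0.0159,0.001],
    [0.0269,0.0229,0.001],
    [0.0369,0.0293,0.001],
    [0.0369,0.0293,0.001]
  ],
  "rot": [
    [0,0,0],
    [0,0,0],
    [0,0,0],
    [0,0,0],
    [0,0,0],
    [0,0,0]
  ]
}}

```text
t: 12.18
position: [0.4737, 0.2487, 0.1337]
tcp_rot: [[0.004, -0.992, 0.126], [0.002, 0.126, 0.992], [-1.0, -0.004, 0.002]]
ft_force: [-1.3, 2.1, -2.7]
opening: 0.387
```

{"op": "apply_moves", "data": {
  "slide": [
    [0.0103,0.0057,0],
    [0.0211,0.0107,0],
    [0.0321,0.0149,0],
    [0.0321,0.0149,0]
  ],
  "rot": [
    [0,0,0],
    [0,0,0],
    [0,0,0],
    [0,0,0]
  ]
}}

```text
t: 12.68
position: [0.459, 0.2507, 0.1014]
tcp_rot: [[0.003, -0.992, 0.126], [0.001, 0.126, 0.992], [-1.0, -0.003, 0.002]]
ft_force: [-1.0, 3.6, -2.8]
opening: 0.387
```

{"op": "apply_moves", "data": {
  "slide": [
    [0.006,0.002,0],
    [0.0113,0.0035,0],
    [0.0113,0.0035,0]
  ],
  "rot": [
    [0,0,0],
    [0,0,0],
    [0,0,0]
  ]
}}

```text
t: 13.05
position: [0.4557, 0.2512, 0.0905]
tcp_rot: [[0.004, -0.992, 0.126], [0.002, 0.126, 0.992], [-1.0, -0.003, 0.002]]
ft_force: [-2.8, 3.8, -1.9]
opening: 0.382
```

{"op": "apply_moves", "data": {
  "slide": [
    [0.002,0.0005,0],
    [0.004,0.001,0],
    [0.004,0.001,0]
  ],
  "rot": [
    [0,0,0],
    [0,0,0],
    [0,0,0]
  ]
}}

```text
t: 13.42
position: [0.4553, 0.2512, 0.0886]
tcp_rot: [[0.005, -0.992, 0.126], [0.003, 0.126, 0.992], [-1.0, -0.005, 0.003]]
ft_force: [-7.5, 0.3, 28.5]
opening: 0.386
```

{"op": "apply_moves", "data": {
  "slide": [
    [0.002,0.0005,0],
    [0.004,0.001,0],
    [0.004,0.001,0]
  ],
  "rot": [
    [0,0,0],
    [0,0,0],
    [0,0,0]
  ]
}}

```text
t: 13.8
position: [0.4562, 0.2512, 0.0866]
tcp_rot: [[0.009, -0.992, 0.128], [0.004, 0.128, 0.992], [-1.0, -0.008, 0.005]]
ft_force: [-7.3, -4.9, 54.2]
opening: 0.382
```

{"op": "apply_moves", "data": {
  "slide": [
    [-0.002,0,0],
    [-0.004,0,0]
  ],
  "rot": [
    [0,0,0],
    [0,0,0]
  ]
}}

```text
t: 14.05
position: [0.4563, 0.2511, 0.0873]
tcp_rot: [[0.008, -0.992, 0.127], [0.003, 0.127, 0.992], [-1.0, -0.008, 0.004]]
ft_force: [6.4, 0.5, -8.2]
opening: 0.38
```

{"op": "apply_moves", "data": {
  "slide": [
    [0,0,0],
    [0,0,0],
    [0,0,0],
    [0,0,0],
    [0,0,0],
    [-0.04,0,0],
    [-0.09,0,0],
    [-0.15,0,0],
    [-0.21,0,0],
    [-0.21,0,0]
  ],
  "rot": [
    [0,0,0],
    [0,0,0],
    [0,0,0],
    [0,0,0],
    [0,0,0],
    [0,0,0],
    [0,0,0],
    [0,0,0],
    [0,0,0],
    [0,0,0]
  ],
  "hand": 100
}}

```text
t: 15.3
position: [0.4549, 0.2516, 0.3009]
tcp_rot: [[0.011, -0.992, 0.127], [0.006, 0.127, 0.992], [-1.0, -0.01, 0.008]]
ft_force: [0.8, 0.7, -1.5]
opening: 1.0
```

```bash
python3 - <<'E'
from go import *
look("orange","w4",0.0)
c=manip.capture("scene");d=manip.capture("top")
for k,q in(("blue",1.25),("orange",0)):
    p=F[k].copy();p[3]=q
    for cc in(c,d):
        for e in(.018,-.018): cv2.circle(cc["img"],tuple(int(v) for v in proj(cc,grip(p,e))[0].round()),2,(0,255,0),-1)
w=cv2.imread("pics/w4.png")
cv2.imwrite("pics/m2.png",np.vstack([np.hstack([cv2.resize(w[80:260,180:460],(400,257)),cv2.resize(d["img"],(400,250))[:250].copy() if 0 else cv2.resize(d["img"],(400,257))]),cv2.resize(c["img"],(540,340)) if 0 else np.hstack([cv2.resize(c["img"],(536,335)),np.zeros((335,264,3),np.uint8)])]))
E
```

```text
[335.6 173.4]
[320.4 173.5]
[305.2 173.6]
```

View pics/m2.png

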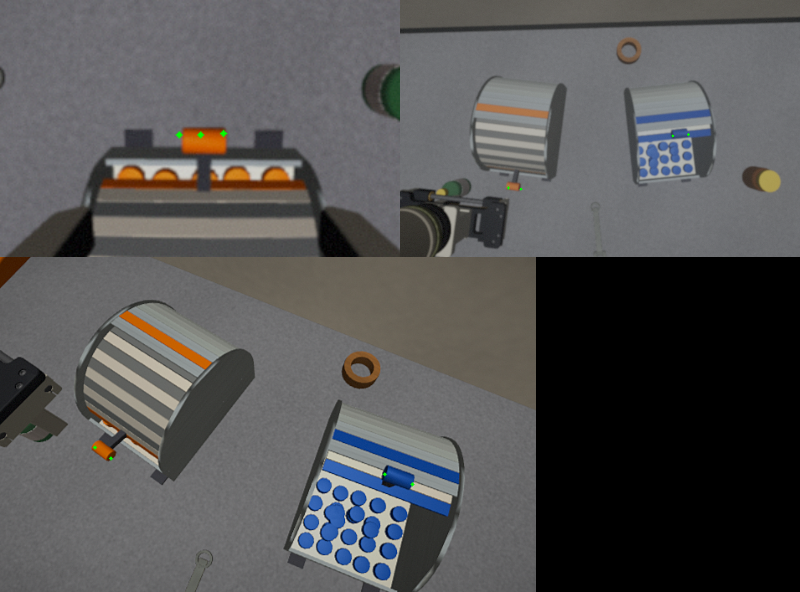

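The orange stop was reached, since the force rose to 54 N with almost no motion. But my back-off pulled up with 8 N, which may have lifted the cover a hair. I'll press the bar down again with closed fingers, with no grip to pull it back.

{"op": "apply_moves", "data": {
  "slide": [
    [0,0,0],
    [0,0,0],
    [0,0,0],
    [0,0,0],
    [0.06,0,0],
    [0.12,0,0],
    [0.155,0,0],
    [0.168,0,0],
    [0.168,0,0]
  ],
  "rot": [
    [0,0,0],
    [0,0,0],
    [0,0,0],
    [0,0,0],
    [0,0,0],
    [0,0,0],
    [0,0,0],
    [0,0,0],
    [0,0,0]
  ],
  "hand": 0,
  "newtons": 20
}}

```text
t: 16.58
position: [0.454, 0.2509, 0.1284]
tcp_rot: [[0.004, -0.992, 0.127], [0.001, 0.127, 0.992], [-1.0, -0.003, 0.001]]
ft_force: [-0.0, 0.5, 0.4]
opening: 0.085
```

{"op": "apply_moves", "data": {
  "slide": [
    [0.003,0,0],
    [0.006,0,0],
    [0.009,0,0],
    [0.011,0,0],
    [0.011,0,0]
  ],
  "rot": [
    [0,0,0],
    [0,0,0],
    [0,0,0],
    [0,0,0],
    [0,0,0]
  ]
}}

```text
t: 17.2
position: [0.4539, 0.251, 0.1174]
tcp_rot: [[0.004, -0.992, 0.126], [0.001, 0.126, 0.992], [-1.0, -0.004, 0.002]]
ft_force: [0.6, 0.2, -0.3]
opening: 0.006
```

{"op": "apply_moves", "data": {
  "slide": [
    [0.002,0,0],
    [0.002,0,0]
  ],
  "rot": [
    [0,0,0],
    [0,0,0]
  ]
}}

```text
t: 17.45
position: [0.4539, 0.251, 0.1163]
tcp_rot: [[0.004, -0.992, 0.127], [0.002, 0.127, 0.992], [-1.0, -0.004, 0.003]]
ft_force: [-2.4, -2.0, 12.4]
opening: 0.004
```

{"op": "apply_moves", "data": {
  "slide": [
    [0.002,0,0],
    [0.002,0,0]
  ],
  "rot": [
    [0,0,0],
    [0,0,0]
  ]
}}

```text
t: 17.7
position: [0.4539, 0.2511, 0.1159]
tcp_rot: [[0.005, -0.992, 0.127], [0.003, 0.127, 0.992], [-1.0, -0.005, 0.003]]
ft_force: [-8.4, -3.4, 36.3]
opening: 0.0
```

{"op": "apply_moves", "data": {
  "slide": [
    [0.002,0,0],
    [0.002,0,0]
  ],
  "rot": [
    [0,0,0],
    [0,0,0]
  ]
}}

```text
t: 17.95
position: [0.454, 0.2511, 0.1155]
tcp_rot: [[0.006, -0.992, 0.127], [0.004, 0.127, 0.992], [-1.0, -0.005, 0.004]]
ft_force: [-12.8, -6.1, 61.0]
opening: 0.005
```

The bar top stopped at z = 0.116, exactly the shut height (0.1053 + 0.011). Rising clear, with one last look at both.

{"op": "apply_moves", "data": {
  "slide": [
    [-0.03,0,0],
    [-0.08,0,0],
    [-0.14,0,0],
    [-0.2,0,0],
    [-0.2,0,0],
    [-0.2,0,0]
  ],
  "rot": [
    [0,0,0],
    [0,0,0],
    [0,0,0],
    [0,0,0],
    [0,0,0],
    [0,0,0]
  ]
}}

```text
t: 18.7
position: [0.4527, 0.2505, 0.3112]
tcp_rot: [[0.004, -0.992, 0.126], [0.002, 0.126, 0.992], [-1.0, -0.004, 0.002]]
ft_force: [-0.1, -0.2, 0.0]
opening: 0.003
```

```bash
python3 - <<'E'
from go import *
print(manip.sense()["ft_force"]);c=manip.capture("scene");cv2.imwrite("pics/end.png",c["img"])
E
```

```text
[-0.09918273 -0.22569205  0.03377053]
```

View pics/end.png

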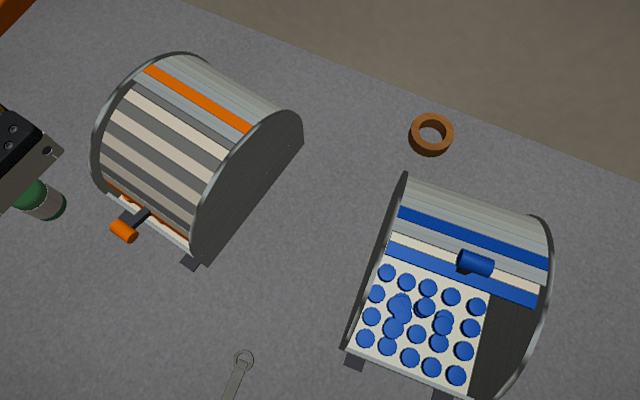

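```bash
python3 -c "
from cell import manip
print(manip.finish_job())"
```

```text
the job is handed in; nothing more can be done
None
```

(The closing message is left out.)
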